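# Slide the toolbox tray past its spring catch until it locks home

## Robot

A 6-joint arm with a two-finger parallel gripper is mounted at the origin on the work surface. World frame = base frame: x ahead of the robot, y to its left, z up, the work surface at z = 0. Lengths are in mm, angles in rad, forces in N, time in s.
With the tool pointing down it reaches from about 275 to 1000 mm from the base axis. Payload 8.4 kg.
Tool frame: the origin (TCP) lies midway between the tips of the shut fingers; the grasp point (between the pads) lies 19 mm behind it; z points along the fingers, y is the line along which they close (so a half turn about z gives the same grasp; the last joint's range is limited). The gripper opens to 85 mm and grips with 20 to 120 N. Pads are 22 mm wide; open, the fingers measure 114 mm over their backs; the gripper's body (76 mm by 85 mm) begins 54 mm behind the grasp point. The pads swing forward as they close: fully open they stand 13 mm farther back than shut.
Start: joints at [-1.24, 0.353, 1.633, -0, 1.155, -0.002], TCP at [204.18, -590.71, 231.281] pointing down, gripper open.
Joint ranges: [-2.63, 2.63], [-0.92, 2.1], [0.06, 2.66], [-1.3, 4.44], [0, 2.69], [-3.02, 3.02]. Speed limits (rad/s): [2.22, 2.22, 2.79, 3.14, 3.14, 3.14].

## Interface

Orientations are given as [roll, pitch, yaw] about the fixed x, y, z axes, in that order (R = Rz(yaw) Ry(pitch) Rx(roll)).
In Python, from rig import telemetry, optics, r gives the robot as it stands.
- The arm moves only by the tool play_rows, never from a script. Its arguments are lists of equal length, an entry for each row: "dp": the shift along the tool's x, y, z in units of 40 mm (1.0 is 40 mm), a list of three; "rot": the turn, a rotation vector about the tool's x, y, z in units of 6 degrees (1.0 is 6 degrees), a list of three. In form: {"dp": [[tx, ty, tz], ...], "rot": [[ax, ay, az], ...]}. A call has 1 to 5 rows; each row is the pose to reach, as a shift and turn from the pose commanded when the call began, along the tool's axes at that moment; what a row does not reach only later rows make up. A row lasts 1/12 s, in which the tool goes at most 41.7 mm and 7.16 degrees, less where a joint would pass 70% of its speed; a pose out of reach is approached as far as the arm can. A call with a gripper value outside its range is refused whole. "fingers" is the opening, from 0 (shut) to 1 (fully open), set as the call begins (left out, the last holds). The fingers move at their own pace and stop on an object; "grip_force" is the grip in N (left out, the last holds). Time passes only in rows, so rows that repeat a pose let the fingers close. It gives the time, the measured TCP pose, the force, the opening and the grip force at its end, in the units of the state.
- telemetry.sense(): the state, without advancing time (a new reading comes with each control period).
- optics.grab_frame(name): name is "side" or "top"; returns a dict with "color" (480x640x3 uint8, red, green, blue), "mtx" (3x3 intrinsics, pixels), "R" (3x3) and "t" (3): a world point X has camera coordinates R X + t. Camera axes: x right, y down, z forward; pixel columns grow to the right and rows downward; lengths in mm; the calibration is good to about 2 mm. A picture is of the moment at which its call begins. There is no depth.
- r.sign_off(): hands the job in; it is judged then, once.
The state is a dict: "clock": time; "qpos": joint angles; "qvel": joint speeds; "joint_efforts": joint torques, N m; "eef_pos": TCP position; "tcp_rot": TCP orientation; "contact_force": force on the tool from outside, world axes, zero at the start; "wrist_torque": the same for the moment, N m; "opening": opening from 0.0 (shut) to 1.0 (fully open); "grasp_force": force on a finger pad.
Only numpy, scipy, OpenCV 4.12 (cv2) and the standard library are available. Lean on these libraries where they do the work, as an engineer would, in place of code of your own. Each camera call takes 0.05 s, during which the arm holds its last target. There are 200 camera calls.

## Task

In the open red toolbox, press the yellow spring catch strip down and, keeping it pressed, push the aluminium parts tray along its rails over the two catch teeth and fully home against the end wall, so that the teeth spring up behind it and lock it. Only press and push: lift nothing, leave the things around the toolbox where they are, and finish clear of everything.

Things in the scene. Friction and masses are not known exactly. Their poses are not given: they have to be found in the camera images.
- toolbox: Fixed red steel box, 170 (x) x 376 (y) x 100 mm high, 3 mm walls, open top; lid folded back on its +x side. Origin: centre of the underside. The tray slides to its +y, to the end wall's inner face at y = +185 mm (other end: -185). Rails (tops at z = 70 mm) carry the tray under side lips (top 79 mm). Slot between rails: 104 mm wide, on the centre line, open above before and behind the tray.
- tray: Aluminium parts tray, 136 (x, with flanges) x 110 (y) x 25 mm high, about 0.6 kg, loose on the toolbox rails, axes as the toolbox's. Origin: centre of the underside, 70 mm above the bench. Starts with its +y wall 4 to 36 mm short of the teeth. Push the middle of its -y wall (outer face 55 mm from the origin). Home: origin at toolbox y = +130 mm, the -y wall then 4 mm past the teeth.
- catch (a joint): Downward travel of the yellow spring catch, m: 0 = up, 0.014 = fully down; at 0.0085 or more its teeth clear the tray's underside. Spring 1.2 N at the top, 4 N fully down. One rigid T-shaped piece moving only vertically. Once over the teeth, the tray itself keeps it down; it springs up behind the tray when that is home and the strip is let go.
- press_strip (a point): Point on top of the catch's strip, 66 mm above the bench when up, at toolbox x = 0, y = -130 mm, behind the tray. The strip is 40 mm wide, runs along the centre line from toolbox y = -175 to +71 mm, passing under the tray, and may be pressed anywhere; a finger pressing it can slide along it, between the teeth, pushing the tray's -y wall before it.
- teeth (a point): Midpoint between the tops of the catch's two upright teeth, at toolbox y = +66 mm, 78 mm above the bench when up (8 mm above the tray's underside). Each is 12 (x) x 10 (y) mm; the gap between them is 56 mm. Moves with the catch.
- funnel: Black plastic funnel, mouth down on the bench, 120 mm across, 130 mm high; origin at the centre of its underside. Bystander beyond the toolbox's +y end.
- gauge: Chrome tire gauge lying on the bench on the toolbox's -x side, 135 mm long, 22 mm thick; origin under its middle. Bystander.
- bowl: White ceramic bowl of black end caps, 90 mm across, 40 mm high; origin at the centre of its underside. Bystander beyond the toolbox's -y end.
- wipers: Two folded black wiper arms lying side by side, about 80 x 260 x 14 mm; origin under one arm's middle. Bystander beyond the funnel.
Not all that is in view belongs to the job. Several things have the shape of the tray; the one meant has the colours described above.

How it is judged (in metres and radians):
On the way, in this order (a step that is already met when the one before it is completed fails the run):
1. the fingers hold the spring catch down (at least 8 mm) while the tray is still short of the teeth (value of joint catch above 0.008 m and contact force between the fingers and toolbox above 0.3 N and y of tray in the frame of toolbox below 0.008 m), for 0.06 s.
2. the tray's front edge passes over the teeth while the fingers still hold the catch down (value of joint catch above 0.0065 m and contact force between the fingers and toolbox above 0.3 N and y of tray in the frame of toolbox above 0.009 m), for 0.02 s.
At the end, for the whole second after the job is handed in: The tray is home on its rails (within about 5 mm of the end wall) and at rest, the catch has sprung up behind it (within 2 mm of the top), and the bystanders are within 30 mm of where they were (y of tray in the frame of toolbox above 0.1245 m and z of tray in the frame of toolbox between 0.067 and 0.073 m and value of joint catch below 0.002 m and linear speed of tray below 0.01 m/s and distance of each of funnel, gauge, bowl, wipers from where it was at the start of the episode below 0.03 m); the robot touches nothing.
It fails at once if the tray is lifted off its rails or tipped (z of tray in the frame of toolbox above 0.078 m or angle between tray's own z axis and vertical above 0.12 rad).
It fails at once if a bystander is moved more than 30 mm or lifted (distance of any of funnel, gauge, bowl, wipers from where it was at the start of the episode above 0.03 m).
It also fails if it takes over 38 s, if anything falls off the work surface, if the arm or the gripper's body presses on something with over 40 N, if the wrist force passes 120 N, or if a joint passes its speed limit or range.

## Working session

There is one attempt and no reset: what is moved stays moved. The work goes in short steps, Python scripts to look and compute and a tool call to move; the robot and the scene stay as the last step left them, time stands still between calls to the robot, and variables do not carry over. Pictures are saved under pics/ and viewed, at most 10 in all, crops included, and the job is handed in when it is done.

Besides the shell and the picture viewer there is one more tool, called after ">>>" by a JSON object that holds its "fn" and its "kwargs", one argument or row to a line. play_rows: Moves the arm, as the interface text tells. Its arguments: {"type":"object","properties":{"dp":{"type":"array"},"rot":{"type":"array"},"fingers":{"type":"number"},"grip_force":{"type":"number"}},"required":["dp","rot"]}

```bash
mkdir -p pics; ls; cat > h.py <<'E'
import numpy as np, cv2
from rig import telemetry, optics, r
def grab(n,f=None):
    g=optics.grab_frame(n)
    if f: cv2.imwrite('pics/'+f,cv2.cvtColor(g['color'],cv2.COLOR_RGB2BGR))
    return g
def ray(g,u,v,z):
    R,t,K=[np.array(g[k],float) for k in('R','t','mtx')]
    c=-R.T@t.ravel(); d=R.T@np.linalg.inv(K)@np.array([u,v,1.])
    return c+d*(z-c[2])/d[2]
E
python3 - <<'E'
from h import *
for n in('top','side'):
    g=grab(n,n+'0.png'); print(n,g['mtx'],g['R'],g['t'])
print(telemetry.sense())
E
```

```text
pics
top [[520.80432569   0.         318.33098993]
 [  0.         520.80432569 237.31523397]
 [  0.           0.           1.        ]] [[-2.05213469e-02 -9.99788414e-01 -1.41445146e-03]
 [-9.95608506e-01  2.05647577e-02 -9.13279402e-02]
 [ 9.13377044e-02 -4.65932435e-04 -9.95819867e-01]] [  55.08802234  499.07749974 1648.80754587]
side [[557.56777991   0.         320.66095609]
 [  0.         557.56777991 223.97368473]
 [  0.           0.           1.        ]] [[-0.86539171 -0.5010723   0.00487196]
 [-0.36061303  0.61599774 -0.70036064]
 [ 0.3479302  -0.60784318 -0.71377254]] [ 443.29828596  194.50315293 1343.19338684]
{'clock': 0.1, 'qpos': array([-1.24039711e+00,  3.53613521e-01,  1.63409817e+00,  2.47556269e-05,
        1.15516801e+00, -2.41801489e-03]), 'qvel': array([-0.00127812, -0.00070683, -0.00121315, -0.00047367,  0.00022255,
        0.00160002]), 'joint_efforts': array([-2.52651298e-04, -6.06356335e+01, -3.42817748e+01, -8.55140888e-05,
        3.77841963e-03,  2.43363968e-05]), 'eef_pos': array([ 204.04528936, -590.28701491,  230.59867837]), 'tcp_rot': array([-3.14030566e+00, -2.57471546e-05,  3.32807200e-01]), 'contact_force': array([ 0.50846926, -0.14410443, -0.43599569]), 'wrist_torque': array([ 0.02906531, -0.01157502,  0.01318874]), 'grasp_force': 0.0, 'opening': 1.0028222975283352}
```

View pics/top0.png

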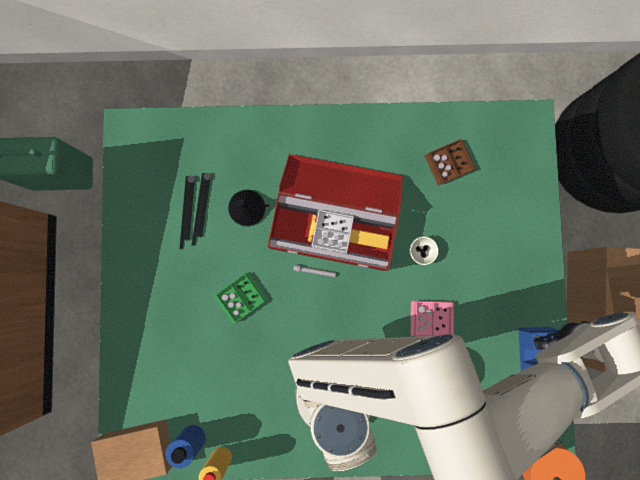

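View pics/side0.png

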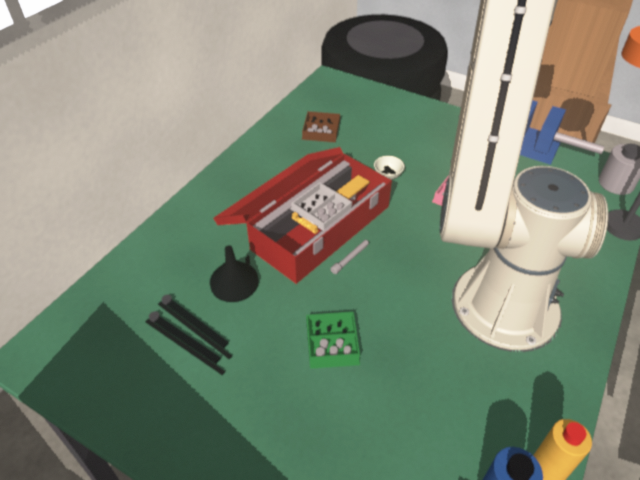

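Candidates for the tray in the top view are silver in the toolbox (333,231), green (240,297), pink (432,317) and brown (452,162). By the description I choose the silver one. The yellow strip shows behind it at (370,240), and the funnel beyond the +y end at (247,208).

```bash
python3 - <<'E'
from h import *
im=cv2.imread('pics/top0.png')
c=cv2.resize(im[145:285,255:445],None,fx=4.2,fy=4.2,interpolation=cv2.INTER_CUBIC); cv2.imwrite('pics/c1.png',c)
g=grab('top'); im=g['color']; hsv=cv2.cvtColor(im,cv2.COLOR_RGB2HSV)
m=cv2.inRange(hsv,(18,120,120),(35,255,255)); m[:190]=0;m[280:]=0;m[:,:270]=0;m[:,420:]=0
n,l,s,ce=cv2.connectedComponentsWithStats(m)
for i in range(1,n):
    if s[i,4]>20:
        ys,xs=np.where(l==i); p=np.array([ray(g,x,y,66)[:2] for x,y in zip(xs,ys)],np.float32)
        print(s[i],cv2.minAreaRect(p),cv2.boxPoints(cv2.minAreaRect(p)).round(1).tolist())
E
```

```text
[308 215   8  27  88] ((525.581298828125, 63.79352951049805), (11.68299388885498, 83.36514282226562), 77.6196517944336) [[483.6000061035156, 67.0], [565.0, 49.20000076293945], [567.5, 60.599998474121094], [486.1000061035156, 78.4000015258789]]
[350 230  39  19 475] ((488.0276184082031, -112.16344451904297), (117.49026489257812, 39.68714904785156), 77.95931243896484) [[456.3999938964844, -165.5], [495.20001220703125, -173.8000030517578], [519.7000122070312, -58.900001525878906], [480.8999938964844, -50.599998474121094]]
```

View pics/c1.png

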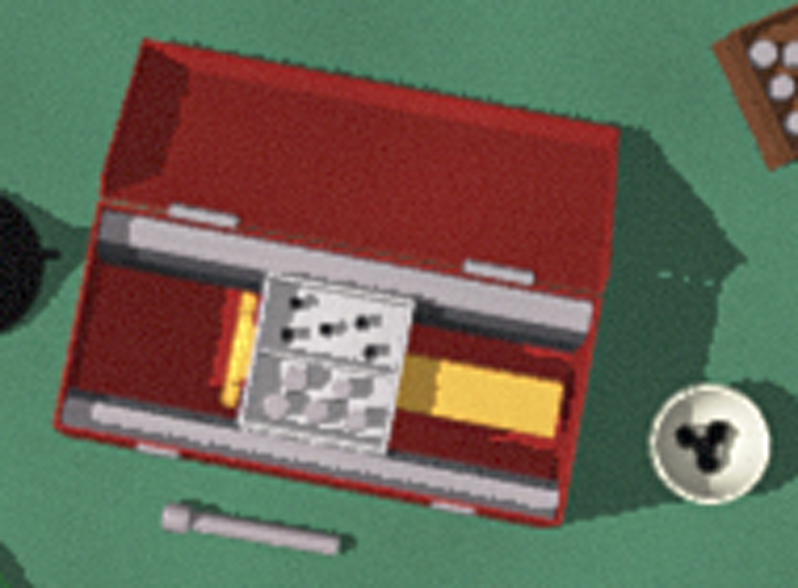

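The crop confirms the choice: the silver aluminium tray spans about (245–412, 275–450), the strip lies to its right (400–562, 358–437), and the teeth bar shows at its left (240,350).

```bash
cat >> h.py <<'E'
from scipy.spatial.transform import Rotation as Ro
YAW=1.361; C=np.array([512.3,1.4])
ey=np.array([np.cos(YAW),np.sin(YAW)]); ex=np.array([ey[1],-ey[0]])
def tb(p): d=np.asarray(p)[:2]-C; return np.array([d@ex,d@ey])
def w(x,y,z): return np.r_[C+x*ex+y*ey,z]
def go(p,yaw=YAW):
    s=telemetry.sense(); R=Ro.from_euler('xyz',s['tcp_rot']); T=Ro.from_euler('xyz',[np.pi,0,yaw])
    print('t',s['clock'],'pos',s['eef_pos'].round(1),'tb',tb(s['eef_pos']).round(1),'rot',s['tcp_rot'].round(3),'F',s['contact_force'].round(1))
    print('dp',(R.inv().apply(p-s['eef_pos'])/40).round(3),'rot',(np.degrees((R.inv()*T).as_rotvec())/6).round(3))
E
python3 - <<'E'
from h import *
g=grab('top')
f=lambda a,b,z:(tb(ray(g,255+(a+.5)/4.2-.5,145+(b+.5)/4.2-.5,z)).round(1))
print('rim corners',f(562,524,100),f(55,432,100))
print('tray -y top',f(413,298,95),f(388,453,95),'+y',f(262,275,95),f(240,430,95))
go(w(0,-115,231))
E
```

```text
rim corners [ -84.  -189.5] [-87.6 184.5]
tray -y top [ 58.7 -53.6] [-56.7 -56.4] +y [54.6 58.5] [-60.5  52.7]
t 0.2 pos [ 204.1 -590.4  230.8] tb [-178.2 -643.1] rot [-3.141 -0.     0.333] F [0.3 0.5 0.7]
dp [ 1.0631e+01 -9.0050e+00  4.0000e-03] rot [-7.000e-03 -4.000e-03 -9.819e+00]
```

>>> {"fn": "play_rows", "kwargs": {
  "dp": [
    [0.7, -0.6, 0],
    [1.4, -1.2, 0],
    [2.1, -1.8, 0],
    [2.8, -2.4, 0],
    [3.5, -3.0, 0]
  ],
  "rot": [
    [0, 0, -0.9],
    [0, 0, -1.8],
    [0, 0, -2.7],
    [0, 0, -3.6],
    [0, 0, -4.5]
  ],
  "fingers": 0
}}

```text
clock: 0.62
eef_pos: [297.7, -430.0, 231.1]
tcp_rot: [-3.141, -0.0, 0.808]
contact_force: [0.3, -0.0, 0.3]
opening: 0.3
grasp_force: 0.0
```

```bash
sed -i 's/YAW=1.361/YAW=1.368/; s/C=.*1.4\])/C=np.array([512.0,0.0])/' h.py; python3 -c "
from h import *
go(w(0,-115,231))"
```

```text
t 0.6167 pos [ 297.7 -430.   231.1] tb [-123.3 -464.3] rot [-3.141 -0.     0.808] F [ 0.3 -0.   0.3]
dp [ 9.037e+00 -2.025e+00  5.000e-03] rot [-1.000e-03 -1.000e-03 -5.345e+00]
```

>>> {"fn": "play_rows", "kwargs": {
  "dp": [
    [1, -0.2, 0],
    [2, -0.4, 0],
    [3, -0.65, 0],
    [4, -0.9, 0],
    [5, -1.1, 0]
  ],
  "rot": [
    [0, 0, -1.1],
    [0, 0, -2.2],
    [0, 0, -3.3],
    [0, 0, -4.4],
    [0, 0, -5.3]
  ]
}}

```text
clock: 1.03
eef_pos: [404.7, -255.0, 231.4]
tcp_rot: [3.142, -0.0, 1.365]
contact_force: [1.5, 0.0, -0.6]
opening: -0.002
grasp_force: 0.0
```

```bash
python3 -c "
from h import *
go(w(0,-115,125))"
```

```text
t 1.0333 pos [ 404.7 -255.   231.4] tb [ -53.8 -271.4] rot [ 3.142 -0.     1.365] F [ 1.5  0.  -0.6]
dp [3.914 1.331 2.659] rot [ 0.    -0.    -0.031]
```

Over first, then down to z≈125.

>>> {"fn": "play_rows", "kwargs": {
  "dp": [
    [0.9, 0.3, 0],
    [1.8, 0.6, 0],
    [2.7, 0.9, 0],
    [3.6, 1.2, 0.2],
    [3.92, 1.33, 0.9]
  ],
  "rot": [
    [0, 0, 0],
    [0, 0, 0],
    [0, 0, 0],
    [0, 0, 0],
    [0, 0, 0]
  ]
}}

```text
clock: 1.45
eef_pos: [493.9, -111.9, 198.4]
tcp_rot: [3.134, -0.001, 1.361]
contact_force: [0.9, -0.5, -0.1]
opening: 0.004
grasp_force: 0.0
```

>>> {"fn": "play_rows", "kwargs": {
  "dp": [
    [0, 0, 0.7],
    [0, 0, 1.3],
    [0, 0, 1.7],
    [0, 0, 1.7],
    [0, 0, 1.7]
  ],
  "rot": [
    [0, 0, 0],
    [0, 0, 0],
    [0, 0, 0],
    [0, 0, 0],
    [0, 0, 0]
  ]
}}

```text
clock: 1.87
eef_pos: [488.8, -114.7, 126.9]
tcp_rot: [-3.14, -0.0, 1.359]
contact_force: [-0.0, -0.1, 0.6]
opening: -0.001
grasp_force: 0.0
```

```bash
python3 -c "
from h import *
go(w(0,-115,75))
for n in('top','side'): grab(n,n+'1.png')
a=cv2.imread('pics/top1.png')[180:290,255:425];b=cv2.imread('pics/side1.png')[100:300,210:420]
cv2.imwrite('pics/c2.png',np.hstack([cv2.resize(a,None,fx=2.6,fy=2.6),cv2.resize(b,(300,286))]))"
```

```text
t 1.8667 pos [ 488.8 -114.7  126.9] tb [   0.4 -117. ] rot [-3.14  -0.     1.359] F [-0.  -0.1  0.6]
dp [ 0.051 -0.008  1.297] rot [-0.019 -0.001 -0.085]
```

View pics/c2.png

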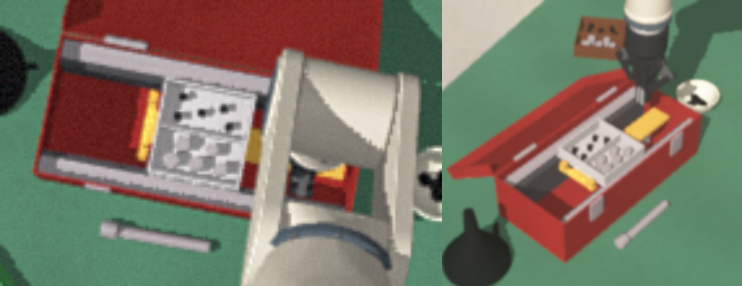

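The left panel shows the arm over the strip at (300,170) with the tray unmoved at (205,135). In the right panel the finger stands above the strip at (645,100).

>>> {"fn": "play_rows", "kwargs": {
  "dp": [
    [0, 0, 0.6],
    [0, 0, 1.1],
    [0, 0, 1.4],
    [0, 0, 1.45],
    [0, 0, 1.5]
  ],
  "rot": [
    [0, 0, -0.08],
    [0, 0, -0.08],
    [0, 0, -0.08],
    [0, 0, -0.08],
    [0, 0, -0.08]
  ]
}}

```text
clock: 2.38
eef_pos: [489.9, -115.1, 68.1]
tcp_rot: [3.141, 0.0, 1.367]
contact_force: [0.3, 0.3, 0.5]
opening: 0.0
grasp_force: 0.0
```

>>> {"fn": "play_rows", "kwargs": {
  "dp": [
    [0, 0, 0.1],
    [0, 0, 0.2],
    [0, 0, 0.3],
    [0, 0, 0.3],
    [0, 0, 0.3]
  ],
  "rot": [
    [0, 0, 0],
    [0, 0, 0],
    [0, 0, 0],
    [0, 0, 0],
    [0, 0, 0]
  ]
}}

```text
clock: 2.8
eef_pos: [490.3, -115.2, 55.7]
tcp_rot: [3.14, 0.0, 1.367]
contact_force: [1.8, -0.4, 3.6]
opening: 0.004
grasp_force: 1.6
```

```bash
python3 -c "
from h import *
go(w(0,-75,54))"
```

```text
t 2.8 pos [ 490.3 -115.2   55.7] tb [   1.9 -117.2] rot [3.14  0.    1.367] F [ 1.8 -0.4  3.6]
dp [ 1.055 -0.049  0.043] rot [ 0.017  0.001 -0.005]
```

>>> {"fn": "play_rows", "kwargs": {
  "dp": [
    [0.25, -0.02, 0.03],
    [0.5, -0.04, 0.03],
    [0.75, -0.05, 0.03],
    [0.95, -0.05, 0.03],
    [1.1, -0.05, 0.03]
  ],
  "rot": [
    [0, 0, 0],
    [0, 0, 0],
    [0, 0, 0],
    [0, 0, 0],
    [0, 0, 0]
  ]
}}

```text
clock: 3.22
eef_pos: [496.2, -70.1, 54.1]
tcp_rot: [-3.141, 0.0, 1.368]
contact_force: [-0.5, -2.2, 3.4]
opening: 0.0
grasp_force: 1.8
```

>>> {"fn": "play_rows", "kwargs": {
  "dp": [
    [0.15, 0, 0],
    [0.3, 0, 0],
    [0.45, 0, 0],
    [0.6, 0, 0],
    [0.75, 0, 0]
  ],
  "rot": [
    [0, 0, 0],
    [0, 0, 0],
    [0, 0, 0],
    [0, 0, 0],
    [0, 0, 0]
  ]
}}

```text
clock: 3.63
eef_pos: [502.1, -42.0, 54.1]
tcp_rot: [-3.141, 0.001, 1.368]
contact_force: [-1.7, -7.9, 3.9]
opening: -0.0
grasp_force: 1.8
```

```bash
python3 -c "
from h import *
go(w(0,62,54.5))
for n in('top','side'): grab(n,n+'2.png')
a=cv2.imread('pics/top2.png')[180:290,255:425];b=cv2.imread('pics/side2.png')[130:290,230:400]
cv2.imwrite('pics/c3.png',np.hstack([cv2.resize(a,None,fx=2.6,fy=2.6),cv2.resize(b,(304,286))]))"
```

```text
t 3.6333 pos [502.1 -42.   54.1] tb [ -1.2 -43.2] rot [-3.141e+00  1.000e-03  1.368e+00] F [-1.7 -7.9  3.9]
dp [ 2.629  0.031 -0.014] rot [-0.004  0.011  0.002]
```

View pics/c3.png

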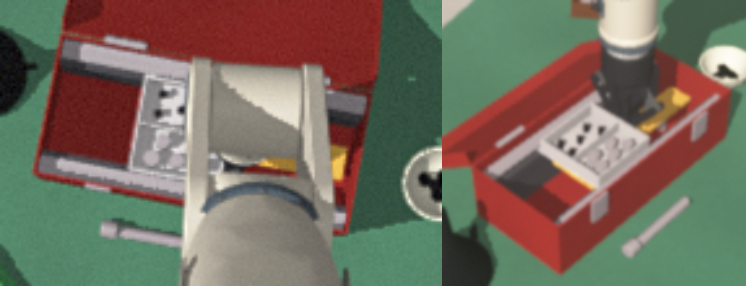

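The tray front edge, at (135,130) in the left panel, now covers the teeth bar. The catch is held down and the push force is about 8 N, so I continue.

>>> {"fn": "play_rows", "kwargs": {
  "dp": [
    [0.22, 0, 0],
    [0.44, 0, 0],
    [0.66, 0.01, 0],
    [0.88, 0.02, 0],
    [1.1, 0.03, 0]
  ],
  "rot": [
    [0, 0, 0],
    [0, 0, 0],
    [0, 0, 0],
    [0, 0, 0],
    [0, 0, 0]
  ]
}}

```text
clock: 4.15
eef_pos: [511.9, 0.6, 54.0]
tcp_rot: [-3.141, 0.001, 1.368]
contact_force: [-2.5, -9.4, 5.6]
opening: -0.008
grasp_force: 1.8
```

>>> {"fn": "play_rows", "kwargs": {
  "dp": [
    [0.2, 0, 0],
    [0.4, 0, 0],
    [0.6, 0, 0],
    [0.8, 0, 0],
    [1.0, 0, 0]
  ],
  "rot": [
    [0, 0, 0],
    [0, 0, 0],
    [0, 0, 0],
    [0, 0, 0],
    [0, 0, 0]
  ]
}}

```text
clock: 4.57
eef_pos: [519.9, 39.6, 54.0]
tcp_rot: [-3.141, 0.001, 1.368]
contact_force: [-2.6, -9.9, 6.9]
opening: -0.001
grasp_force: 1.8
```

>>> {"fn": "play_rows", "kwargs": {
  "dp": [
    [0.08, 0, 0],
    [0.16, 0, 0],
    [0.24, 0, 0],
    [0.3, 0, 0],
    [0.35, 0, 0]
  ],
  "rot": [
    [0, 0, 0],
    [0, 0, 0],
    [0, 0, 0],
    [0, 0, 0],
    [0, 0, 0]
  ]
}}

```text
clock: 4.98
eef_pos: [522.6, 53.1, 54.0]
tcp_rot: [-3.14, 0.002, 1.368]
contact_force: [-2.1, -10.1, 6.3]
opening: 0.001
grasp_force: 1.8
```

```bash
python3 -c "
from h import *
go(w(0,62,54.5))"
```

```text
t 4.9833 pos [522.6  53.1  54. ] tb [-0.3 54.1] rot [-3.140e+00  2.000e-03  1.368e+00] F [ -2.1 -10.1   6.3]
dp [ 0.197  0.007 -0.012] rot [-0.011  0.015  0.   ]
```

Small steps until the force shows the end wall.

>>> {"fn": "play_rows", "kwargs": {
  "dp": [
    [0.05, 0, 0],
    [0.1, 0, 0],
    [0.15, 0, 0],
    [0.17, 0, 0],
    [0.17, 0, 0]
  ],
  "rot": [
    [0, 0, 0],
    [0, 0, 0],
    [0, 0, 0],
    [0, 0, 0],
    [0, 0, 0]
  ]
}}

```text
clock: 5.4
eef_pos: [523.9, 59.6, 54.0]
tcp_rot: [-3.14, 0.002, 1.368]
contact_force: [-2.2, -9.8, 6.5]
opening: -0.004
grasp_force: 1.8
```

>>> {"fn": "play_rows", "kwargs": {
  "dp": [
    [0.02, 0, 0],
    [0.04, 0, 0],
    [0.06, 0, 0],
    [0.08, 0, 0],
    [0.08, 0, 0]
  ],
  "rot": [
    [0, 0, 0],
    [0, 0, 0],
    [0, 0, 0],
    [0, 0, 0],
    [0, 0, 0]
  ]
}}

```text
clock: 5.82
eef_pos: [523.2, 60.4, 54.0]
tcp_rot: [-3.138, 0.005, 1.369]
contact_force: [-7.1, -27.4, 14.1]
opening: -0.001
grasp_force: 1.8
```

Home: the force jumped to 27 N. I ease back, then lift straight up.

>>> {"fn": "play_rows", "kwargs": {
  "dp": [
    [-0.1, 0, 0],
    [-0.2, 0, 0],
    [-0.25, 0, 0],
    [-0.25, 0, -0.2],
    [-0.25, 0, -0.6]
  ],
  "rot": [
    [0, 0, 0],
    [0, 0, 0],
    [0, 0, 0],
    [0, 0, 0],
    [0, 0, 0]
  ]
}}

```text
clock: 6.23
eef_pos: [522.0, 53.7, 77.2]
tcp_rot: [-3.138, 0.001, 1.368]
contact_force: [-0.6, -0.4, -0.4]
opening: 0.001
grasp_force: 0.0
```

>>> {"fn": "play_rows", "kwargs": {
  "dp": [
    [0, 0, -0.8],
    [0, 0, -1.6],
    [0, 0, -2.4],
    [0, 0, -3.2],
    [0, 0, -4]
  ],
  "rot": [
    [0, 0, 0],
    [0, 0, 0],
    [0, 0, 0],
    [0, 0, 0],
    [0, 0, 0]
  ]
}}

```text
clock: 6.65
eef_pos: [522.6, 53.9, 239.9]
tcp_rot: [-3.141, 0.0, 1.368]
contact_force: [0.9, -0.4, 0.1]
opening: 0.002
grasp_force: 0.0
```

>>> {"fn": "play_rows", "kwargs": {
  "dp": [
    [-1, 0, 0],
    [-2, 0, 0],
    [-3, 0, 0],
    [-4, 0, 0],
    [-5, 0, 0]
  ],
  "rot": [
    [0, 0, 0],
    [0, 0, 0],
    [0, 0, 0],
    [0, 0, 0],
    [0, 0, 0]
  ]
}}

```text
clock: 7.07
eef_pos: [482.0, -143.3, 238.5]
tcp_rot: [-3.142, 0.0, 1.368]
contact_force: [0.9, -1.1, -0.9]
opening: -0.0
grasp_force: 0.0
```

```bash
python3 -c "
from h import *
go(w(0,62,54.5))
for n in('top','side'): grab(n,n+'3.png')
a=cv2.imread('pics/top3.png')[180:290,255:425];b=cv2.imread('pics/side3.png')[130:290,230:400]
cv2.imwrite('pics/c4.png',np.hstack([cv2.resize(a,None,fx=2.6,fy=2.6),cv2.resize(b,(304,286))]))"
```

```text
t 7.0667 pos [ 482.  -143.3  238.5] tb [  -0.6 -146.5] rot [-3.142  0.     1.368] F [ 0.9 -1.1 -0.9]
dp [5.211 0.016 4.6  ] rot [-0.001  0.     0.004]
```

View pics/c4.png

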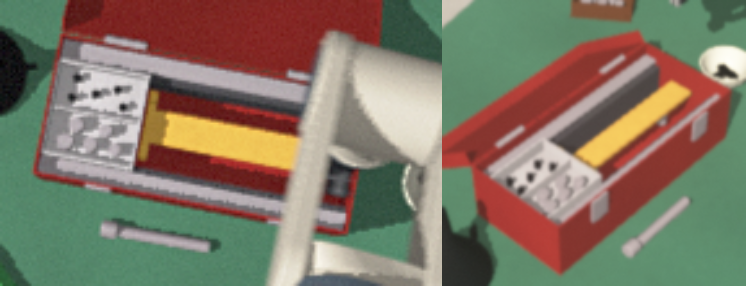

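The tray sits flush at the end wall (left panel x 50–150), with the whole yellow T visible behind it. I check that the catch height matches the start image.

```bash
python3 -c "
from h import *
for k in '03':
    im=cv2.imread('pics/side%s.png'%k); m=cv2.inRange(cv2.cvtColor(im,cv2.COLOR_BGR2HSV),(18,120,120),(35,255,255))[150:260,250:400]
    ys,xs=np.where(m); i=xs>88; print(k,'right',xs[i].max(),'top',ys[i].min(),[(x,ys[xs==x].min(),ys[xs==x].max()) for x in range(95,118,4)])
"
```

```text
0 right 117 top 26 [(95, np.int64(34), np.int64(46)), (99, np.int64(31), np.int64(47)), (103, np.int64(30), np.int64(44)), (107, np.int64(27), np.int64(40)), (111, np.int64(28), np.int64(37)), (115, np.int64(30), np.int64(34))]
3 right 117 top 26 [(95, np.int64(34), np.int64(50)), (99, np.int64(31), np.int64(47)), (103, np.int64(29), np.int64(44)), (107, np.int64(26), np.int64(40)), (111, np.int64(28), np.int64(37)), (115, np.int64(30), np.int64(34))]
```

The strip is at the same height as at the start, so the catch is up. I hand in.

```bash
python3 -c "
from h import *
print(r.sign_off())"
```

```text
the job is handed in; nothing more can be done
None
```

I pushed the tray home against the end wall with the catch held down; the final images show the catch back up behind it and the arm clear, and I handed the job in (no verdict was returned).

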